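# Find the sleeve with the heavy core and show it to the magnifier

## Task

The two capped steel sleeves look alike, but one has a heavy core and the other a light one. First lift the sleeve from the blue rest about 10 cm and stand it back in its pocket, then lift the one from the green rest in the same way, and judge by the force which is heavier. Finish while still holding the heavier one in the gripper, still and upright in front of the magnifier, straight above the white spot on its base and level with the middle of the lens, touching nothing else, with the lighter one standing in its own rest; never tip a sleeve over, and leave the other things on the table where they are.

Things in the scene. Friction and masses are not known exactly. Their poses are not given: they have to be found in the camera images.
- sleeve_a_center (a point): capped round steel sleeve, looks exactly like the other one: 40 mm outer diameter, 82 mm tall, steel with two brass bands (raised 0.3 mm) and a dark cap; point at its centre, 41 mm above its underside, z along its axis (up). It weighs either 0.14 to 0.20 kg (light core) or 0.40 to 0.56 kg (heavy core), drawn at random; the core has about 2 mm of play. This one starts in the blue rest.
- sleeve_b_center (a point): capped round steel sleeve, looks exactly like the other one: 40 mm outer diameter, 82 mm tall, steel with two brass bands (raised 0.3 mm) and a dark cap; point at its centre, 41 mm above its underside, z along its axis (up). It weighs either 0.14 to 0.20 kg (light core) or 0.40 to 0.56 kg (heavy core), drawn at random; the core has about 2 mm of play. This one starts in the green rest.
- sleeve_a: the sleeve of the blue rest as a body; origin at the centre of its underside, z along its axis
- sleeve_b: the sleeve of the green rest as a body; origin at the centre of its underside, z along its axis
- rest_blue_seat (a point): fixed square blue plastic rest, 90 x 90 mm, 22 mm tall, with a round pocket 46 mm wide and 10 mm deep in its middle; point at the centre of the pocket floor, 12 mm above the table. Sleeve a stands in it at the start, its centre 53 mm above the table. The two rests may be in either order, left and right.
- rest_green_seat (a point): fixed square green plastic rest, 90 x 90 mm, 22 mm tall, with a round pocket 46 mm wide and 10 mm deep in its middle; point at the centre of the pocket floor, 12 mm above the table. Sleeve b stands in it at the start, its centre 53 mm above the table. The two rests may be in either order, left and right.
- rest_blue: the blue rest; origin at the centre of its underside
- rest_green: the green rest; origin at the centre of its underside
- focus (a point): the point where the centre of the heavier sleeve is to be held: 140 mm above the table, straight above the middle of the white spot (44 mm wide) on the magnifier's base and 120 mm in front of the middle of the lens; z up, +x towards the lens
- magnifier: fixed bench magnifier, to the left or right of the rests; origin on the table under its lens, the lens faces its -x (roughly towards the robot). Round upright lens in a black ring 108 mm across and 12 mm thick, centre 140 mm above the table, top 194 mm; grey base plate 80 mm wide, 8 mm thick, from 170 mm in front of the lens to 50 mm behind it
- jar: black jar, 60 mm wide, 85 mm tall, loose; leave it. Origin at the centre of its underside
- glue: white bottle with red cap, 40 mm wide, 110 mm tall, loose; leave it. Origin at the centre of its underside
- screwdriver: screwdriver lying flat, loose; leave it. Origin near its middle, x along it
- bushing_1: small open steel bushing standing up, 26 mm wide, 34 mm tall, loose; leave it. Origin at the centre of its underside
- bushing_2: another small steel bushing like bushing_1; leave it
- scoop: aluminium hand scoop lying flat, pan 80 x 64 x 30 mm, black handle 85 mm long to its -x, loose; leave it. Origin under the back of the pan

How it is judged:
On the way, in this order (a step that is already met when the one before it is completed fails the run):
1. the sleeve from the blue rest is held in the fingers, its centre more than 105 mm above the table (50 mm up), the other one standing in its rest (height (world z) of sleeve_a_center above 0.105 m and contact force between sleeve_a and the fingers above 2 N and horizontal distance between sleeve_b_center and rest_green_seat below 0.008 m and height (world z) of sleeve_b_center below 0.058 m and angle between sleeve_b_center's own z axis and vertical below 0.1 rad), for 0.2 s.
2. the sleeve from the green rest is held up likewise, while the first stands back in the blue rest (height (world z) of sleeve_b_center above 0.105 m and contact force between sleeve_b and the fingers above 2 N and horizontal distance between sleeve_a_center and rest_blue_seat below 0.008 m and height (world z) of sleeve_a_center below 0.058 m and angle between sleeve_a_center's own z axis and vertical below 0.1 rad), for 0.2 s.
At the end, for the whole second after the job is handed in: The heavier sleeve is held still in the fingers, its centre within 25 mm of the focus sideways and in height, tilt under 0.2 rad, clear of the magnifier; the other stands released in its own pocket (8 mm, 0.1 rad) and presses on it with 0.8 to 3 N, as only the lighter does (((horizontal distance between sleeve_a_center and focus below 0.025 m and z of sleeve_a_center in the frame of focus between -0.025 and 0.025 m and angle between sleeve_a_center's own z axis and vertical below 0.2 rad and contact force between sleeve_a and the fingers above 2 N and contact force between sleeve_a and magnifier below 0.2 N and linear speed of each of sleeve_a, sleeve_b below 0.03 m/s and horizontal distance between sleeve_b_center and rest_green_seat below 0.008 m and height (world z) of sleeve_b_center below 0.058 m and angle between sleeve_b_center's own z axis and vertical below 0.1 rad and contact force between sleeve_b and rest_green between 0.8 and 3 N and contact force between sleeve_b and the fingers below 0.1 N) or (horizontal distance between sleeve_b_center and focus below 0.025 m and z of sleeve_b_center in the frame of focus between -0.025 and 0.025 m and angle between sleeve_b_center's own z axis and vertical below 0.2 rad and contact force between sleeve_b and the fingers above 2 N and contact force between sleeve_b and magnifier below 0.2 N and linear speed of each of sleeve_b, sleeve_a below 0.03 m/s and horizontal distance between sleeve_a_center and rest_blue_seat below 0.008 m and height (world z) of sleeve_a_center below 0.058 m and angle between sleeve_a_center's own z axis and vertical below 0.1 rad and contact force between sleeve_a and rest_blue between 0.8 and 3 N and contact force between sleeve_a and the fingers below 0.1 N))); the arm keeps its last pose, push and grip.
It fails at once if a sleeve is tipped by more than 0.6 rad (angle between any of sleeve_a_center, sleeve_b_center's own z axis and vertical above 0.6 rad).
It fails at once if a bystander (jar, bottle, screwdriver, bushings, scoop) is moved by more than 30 mm (distance of any of jar, glue, screwdriver, bushing_1, bushing_2, scoop from where it was at the start of the episode above 0.03 m).
It also fails if it takes over 72 s, if anything falls off the work surface, if the arm or the gripper's body presses on something with over 40 N, if the wrist force passes 120 N, or if a joint passes its speed limit or range.

## Robot

A 7-joint arm with a two-finger parallel gripper is mounted at the origin on the work surface. World frame = base frame: x ahead of the robot, y to its left, z up, the work surface at z = 0. Lengths are in m, angles in rad, forces in N, time in s.
With the tool pointing down it reaches from about 0.4 to 0.875 m from the base axis. Payload 4.4 kg.
Tool frame: the origin (TCP) lies at the very end of the fingers, on their centre line; the grasp point (between the pads) lies 19 mm behind it; z points along the fingers, y is the line along which they close (so a half turn about z gives the same grasp; the last joint's range is limited). The gripper opens to 85 mm and grips with 20 to 120 N. Pads are 22 mm wide; open, the fingers measure 114 mm over their backs; the gripper's body (76 mm by 85 mm) begins 54 mm behind the grasp point. The pads swing forward as they close: fully open they stand 13 mm farther back than shut.
Start: joints at [1.046, 0.628, 0.038, 1.517, -0.027, 0.996, -0.02], TCP at [0.288, -0.583, 0.231] pointing down, gripper open.
Joint ranges: [-3.06, 3.06], [-0.37, 2.12], [-1.25, 1.32], [0.18, 2.47], [-1.1, 4.24], [0.23, 1.98], [-2.94, 2.94]. Speed limits (rad/s): [2.57, 2.57, 3.14, 3.14, 3.14, 3.14, 3.14].

## Interface

Orientations are given as a unit quaternion [x, y, z, w].
In Python, from rig import telemetry, grab_frame, ticket gives the robot as it stands.
- The arm moves only by the tool move_arm, never from a script. Its argument "increments" is a list of rows, each an object with "delta_pos": the shift along the tool's x, y, z as a fraction of full scale, a list of three; "spin": the turn about the tool's z as a fraction of full scale; "fingers": the gripper's target within -1 to 1 (shut at 1, half-way at 0, fully open at -1). In form: [{"delta_pos": [tx, ty, tz], "spin": spin, "fingers": fingers}, ...]. A call has 1 to 10 rows; each row shifts and turns the commanded pose from where the row before left it, along the tool's axes as they then stand; what a row does not reach is not made up. Full scale, the value 1, is 0.6 m for a shift and 0.1 rad for a turn. A row lasts 1/10 s, in which the tool goes at most 50 mm and 8.59 degrees, less where a joint would pass 70% of its speed; a pose out of reach is approached as far as the arm can. A call with a number of a shift or a turn outside -1 to 1 is refused whole. A call with a gripper value outside its range is refused whole. The fingers move at their own pace and stop on an object; "force" is the grip in N (left out, the last holds). Time passes only in rows, so rows that do not move let the fingers close. It gives the time, the measured TCP pose, the force, the opening and the grip force at its end, in the units of the state.
- telemetry.get_obs(): the state, without advancing time (a new reading comes with each control period).
- grab_frame(name): name is "side" or "top"; returns a dict with "image" (420x560x3 uint8, red, green, blue), "camera_matrix" (3x3 intrinsics, pixels), "k1" (the pictures are not rectified: a ray, as slopes to the right and down, at radius r is drawn at 1 + k1 r^2 times it, then the intrinsics apply), "eye" and "rotation" of the camera in the world. Camera axes: x right, y up, looking along -z (the intrinsics and any distortion apply to the point x, -y, -z); pixel columns grow to the right and rows downward; lengths in m; the calibration is good to about 2 mm. A picture is of the moment at which its call begins. There is no depth.
- ticket.finish_job(): hands the job in; it is judged then, once.
The state is a dict: "clock": time; "joint_positions": joint angles; "joint_vel": joint speeds; "effort": joint torques, N m; "position": TCP position; "orientation": TCP orientation; "contact_force": force on the tool from outside, world axes, zero at the start; "wrist_torque": the same for the moment, N m; "opening": finger opening in m; "finger_force": force on a finger pad.
Only numpy, scipy, OpenCV 4.12 (cv2) and the standard library are available. Lean on these libraries where they do the work, as an engineer would, in place of code of your own. Each camera call takes 0.05 s, during which the arm holds its last target. There are 200 camera calls.

## Working session

There is one attempt and no reset: what is moved stays moved. The work goes in short steps, Python scripts to look and compute and a tool call to move; the robot and the scene stay as the last step left them, time stands still between calls to the robot, and variables do not carry over. Pictures are saved under pics/ and viewed, at most 10 in all, crops included, and the job is handed in when it is done.

Besides the shell and the picture viewer there is one more tool, called after "Request:" by a JSON object that holds its "op" and its "data", one argument or row to a line. move_arm: Moves the arm, as the interface text tells. Shift numbers are shares of 0.6 m and turn numbers shares of 0.1 rad, none past 1 either way. Its arguments: {"type":"object","properties":{"increments":{"type":"array","items":{"type":"object","properties":{"delta_pos":{"type":"array","items":{"type":"number"}},"spin":{"type":"number"},"fingers":{"type":"number"}}}},"force":{"type":"number"}},"required":["increments"]}

```bash
mkdir -p pics; python3 - <<'E'
from rig import telemetry, grab_frame
import cv2
for n in ("top","side"):
    f=grab_frame(n); cv2.imwrite(f"pics/{n}0.png",f["image"][:,:,::-1]); print(n,f["camera_matrix"],f["k1"],f["eye"],f["rotation"])
print(telemetry.get_obs())
E
```

```text
top [[395.49693801   0.         273.575885  ]
 [  0.         395.49693801 210.13970095]
 [  0.           0.           1.        ]] -0.05248856932699871 [ 0.47552312 -0.01344969  0.91472108] [-0.03107617  0.03234813  0.71550056 -0.69717058]
side [[480.01811956   0.         277.92229516]
 [  0.         480.01811956 212.09407481]
 [  0.           0.           1.        ]] -0.06022946091164004 [0.33517559 0.74875202 0.72750337] [-0.06498114  0.43036661  0.89064415 -0.13158659]
{'clock': 0.1, 'joint_positions': array([ 1.04617366,  0.62921932,  0.03843354,  1.51827651, -0.02699473,
        0.9962743 , -0.0200139 ]), 'joint_vel': array([-5.17056902e-06, -3.29831545e-03,  2.94778246e-04, -1.45082467e-03,
       -9.54115527e-04,  6.83143416e-04, -1.97850659e-04]), 'effort': array([ 3.52175790e-03, -5.64526498e+01,  1.23087432e+00, -1.93971419e+01,
        1.13789435e-02,  5.43617105e-03,  1.03070653e-05]), 'position': array([ 0.28766767, -0.5822621 ,  0.23050034]), 'orientation': array([ 9.73800338e-01,  2.27403195e-01, -1.94896859e-04, -8.06767412e-04]), 'contact_force': array([-0.4449041 ,  0.88248942,  0.02233985]), 'wrist_torque': array([-0.00919597,  0.02161382, -0.03392383]), 'finger_force': 0.0, 'opening': 0.08548580959932223}
```

View pics/top0.png

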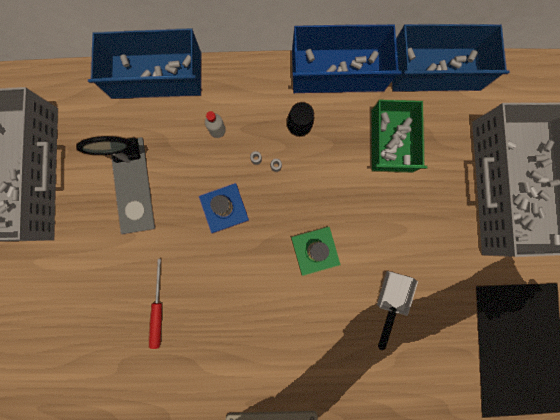

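View pics/side0.png

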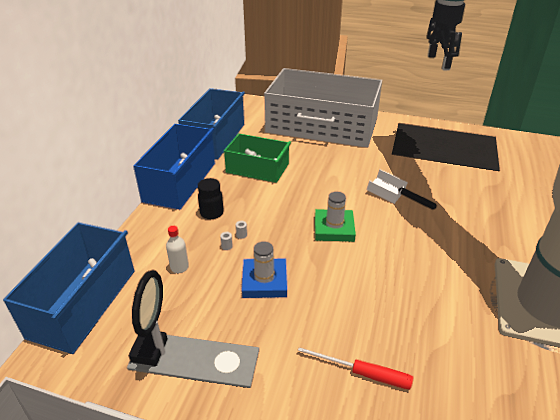

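```bash
cat > h.py <<'E'
import numpy as np, cv2
from scipy.spatial.transform import Rotation as R
from rig import telemetry, grab_frame
def ray(f,uv):
    K=np.array(f["camera_matrix"]); d=np.array([f["k1"],0,0,0,0.])
    p=cv2.undistortPoints(np.array([[uv]],float),K,d)[0,0]
    return R.from_quat(f["rotation"]).apply([p[0],-p[1],-1])
def plane(f,uv,z):
    e=np.array(f["eye"]); r=ray(f,uv); return e+r*(z-e[2])/r[2]
def project(f,P):
    c=R.from_quat(f["rotation"]).inv().apply(np.array(P)-f["eye"]); p=np.array([c[0],-c[1]])/-c[2]
    p=p*(1+f["k1"]*(p@p)); K=f["camera_matrix"]; return [K[0][0]*p[0]+K[0][2],K[1][1]*p[1]+K[1][2]]
def blobs(m,amin=60):
    c,_=cv2.findContours(m.astype(np.uint8)*255,cv2.RETR_EXTERNAL,cv2.CHAIN_APPROX_NONE)
    return [x for x in c if cv2.contourArea(x)>amin]
def state():
    o=telemetry.get_obs(); return o,R.from_quat(o["orientation"])
def go(target):  # remaining shift in tool axes, units of 0.6 m
    o,r=state(); return np.round(r.inv().apply(np.array(target)-o["position"])/0.6,4)
E
python3 - <<'E'
from h import *
f=grab_frame("top"); im=f["image"]; hsv=cv2.cvtColor(im,cv2.COLOR_RGB2HSV)
print("quat check: centre ray", ray(f,(273,210)))
box={"blue":(190,175,260,240),"green":(280,220,350,285),"spot":(115,190,160,230)}
for n,(a,b,c,d) in box.items():
    h=hsv[b:d,a:c].astype(int)
    if n=="blue": m=(abs(h[...,0]-110)<15)&(h[...,1]>150)
    if n=="green": m=(abs(h[...,0]-65)<20)&(h[...,1]>120)
    if n=="spot": m=(h[...,1]<60)&(h[...,2]>150)
    k=max(blobs(m),key=cv2.contourArea)+np.array([a,b])
    (u,v),wh,ang=cv2.minAreaRect(k)
    z=.009 if n=="spot" else .022
    pts=np.array([plane(f,p,z) for p in cv2.boxPoints(((u,v),wh,ang))])
    print(n,(u,v),plane(f,(u,v),z),np.linalg.norm(pts[1]-pts[0]),np.linalg.norm(pts[2]-pts[1]),np.degrees(np.arctan2(*(pts[1]-pts[0])[1::-1])))
    if n!="spot":
        h=hsv[b:d,a:c].astype(int); mm=np.zeros(h.shape[:2],np.uint8); cv2.fillPoly(mm,[cv2.convexHull(k)-np.array([a,b])],1)
        cap=(mm>0)&(~m); ks=max(blobs(cap),key=cv2.contourArea)+np.array([a,b]); print(" cap",cv2.minEnclosingCircle(ks),[plane(f,cv2.minEnclosingCircle(ks)[0],.094)])
for n,uv,z in (("lens top",(109,147),.194),("ringL",(78,147),.14),("jar",(301,112),.085),("glue",(211,117),.11),("bush",(256,158),.034),("bush",(276,165),.034),("scoop",(398,290),.03)): print(n,plane(f,uv,z))
s=[f["image"]]
cr=cv2.resize(im[90:290,70:350],None,fx=2.8,fy=2.8,interpolation=cv2.INTER_CUBIC); cv2.imwrite("pics/crop.png",cr[:,:,::-1])
E
```

```text
quat check: centre ray [ 0.08996387 -0.00151294 -0.99594501]
blue (223.49862670898438, 207.6779022216797) [0.56436384 0.09735614 0.022     ] 0.08718142740563263 0.08764782224733729 -71.77344685228222
 cap ((221.01724243164062, 205.84483337402344), 12.132564544677734) [array([0.56117729, 0.09354998, 0.094     ])]
green (315.3095703125, 250.48233032226562) [ 0.46233723 -0.10753903  0.022     ] 0.08897080256336301 0.08759358844166201 -75.06914883804515
 cap ((317.88531494140625, 250.97706604003906), 11.297377586364746) [array([ 0.46223802, -0.10524448,  0.094     ])]
spot (134.10000610351562, 210.20001220703125) [0.56520549 0.30651456 0.009     ] 0.04143329323816309 0.04113568574683124 -64.75800663114047
lens top [0.66724075 0.2899799  0.194     ]
ringL [0.68377881 0.37677794 0.14      ]
jar [ 0.76160736 -0.08073059  0.085     ]
glue [0.74724607 0.11018699 0.11      ]
bush [0.67429621 0.02064911 0.034     ]
bush [ 0.65701258 -0.0242062   0.034     ]
scoop [ 0.36976684 -0.28790579  0.03      ]
```

View pics/crop.png

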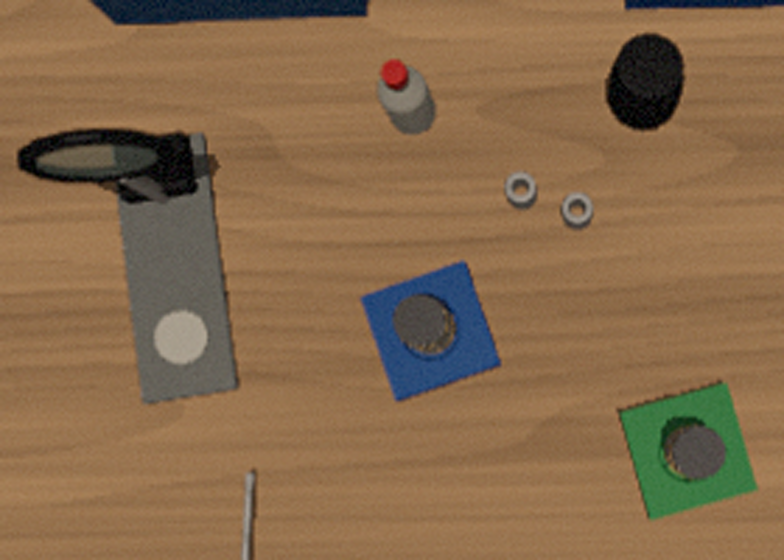

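The crop shows the blue rest at about (224,208) px with its cap at (220,204), the green rest at (316,250) with its cap at (318,251), and the white spot at (134,210). The measured sizes fit: 88 mm rests and a 41 mm spot. Next I'll approach to above the blue rest.

Request:
{"op": "move_arm", "data": {
  "increments": [
    {"delta_pos": [0.05, -0.045, 0], "spin": 0, "fingers": -1},
    {"delta_pos": [0.05, -0.045, 0], "spin": 0, "fingers": -1},
    {"delta_pos": [0.05, -0.045, 0], "spin": 0, "fingers": -1},
    {"delta_pos": [0.05, -0.045, 0], "spin": 0, "fingers": -1},
    {"delta_pos": [0.05, -0.045, 0], "spin": 0, "fingers": -1},
    {"delta_pos": [0.05, -0.045, 0], "spin": 0, "fingers": -1},
    {"delta_pos": [0.05, -0.045, 0], "spin": 0, "fingers": -1},
    {"delta_pos": [0.05, -0.045, 0], "spin": 0, "fingers": -1},
    {"delta_pos": [0.05, -0.045, 0], "spin": 0, "fingers": -1},
    {"delta_pos": [0.05, -0.045, 0], "spin": 0, "fingers": -1}
  ],
  "force": 40
}}

```text
clock: 1.15
position: [0.4376, -0.2063, 0.2313]
orientation: [0.974, 0.227, -0.0, -0.0]
contact_force: [1.4, -0.1, -0.3]
opening: 0.0849
finger_force: 0.0
```

Request:
{"op": "move_arm", "data": {
  "increments": [
    {"delta_pos": [0.05, -0.045, 0], "spin": 0, "fingers": -1},
    {"delta_pos": [0.05, -0.045, 0], "spin": 0, "fingers": -1},
    {"delta_pos": [0.05, -0.045, 0], "spin": 0, "fingers": -1},
    {"delta_pos": [0.05, -0.045, 0], "spin": 0, "fingers": -1},
    {"delta_pos": [0.05, -0.045, 0], "spin": 0, "fingers": -1},
    {"delta_pos": [0.05, -0.045, 0], "spin": 0, "fingers": -1},
    {"delta_pos": [0.05, -0.045, 0], "spin": 0, "fingers": -1},
    {"delta_pos": [0, 0, 0], "spin": 0, "fingers": -1}
  ]
}}

```text
clock: 1.95
position: [0.5434, 0.062, 0.2311]
orientation: [0.973, 0.232, 0.001, -0.002]
contact_force: [0.1, -0.4, -0.3]
opening: 0.0852
finger_force: 0.0
```

```bash
python3 - <<'E'
from h import *
o,r=state(); print(o["clock"],o["position"],o["orientation"],r.as_matrix().round(3).tolist(),o["contact_force"],o["joint_positions"])
print(go([.5645,.096,.231]))
f=grab_frame("side"); cv2.imwrite("pics/s1.png",f["image"][:,:,::-1])
for P in ([.5645,.0965,.094],[.4625,-.1065,.094],[.565,.3065,.008],[.5645,.0965,.022],[.4625,-.1065,.022]): print(project(f,P))
E
```

```text
1.95 [0.54339856 0.06204107 0.23113505] [ 0.97274658  0.23185892  0.00131902 -0.00194534] [[0.892, 0.451, 0.002], [0.451, -0.892, 0.004], [0.003, -0.003, -1.0]] [ 0.12093446 -0.36311242 -0.27310899] [-0.14553468  0.4789265  -0.02474716  1.80930287  0.00976806  0.85113841
 -1.27673326]
[ 0.0569 -0.0346  0.0005]
[np.float64(263.29193102765134), np.float64(246.7428437229171)]
[np.float64(335.6503355575706), np.float64(196.2850776602156)]
[np.float64(226.4284404720392), np.float64(361.1484450999468)]
[np.float64(264.056580153363), np.float64(272.7620061701923)]
[np.float64(333.40476719330377), np.float64(221.33847658055112)]
```

View pics/s1.png

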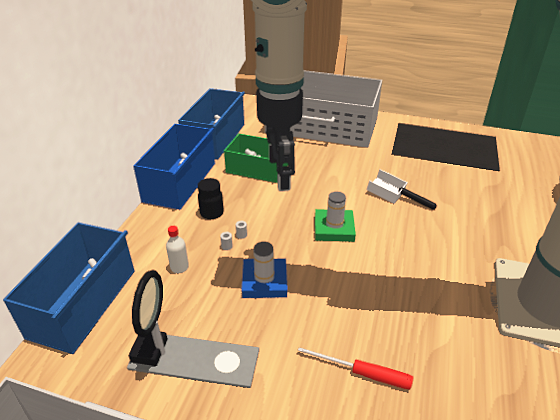

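The side view puts the blue cap at (263,247), the green cap at (336,196) and the spot at (227,362). All are within 2 px of the projected positions, so I'll descend on blue.

Request:
{"op": "move_arm", "data": {
  "increments": [
    {"delta_pos": [0.03, -0.018, 0], "spin": 0, "fingers": -1},
    {"delta_pos": [0.027, -0.0166, 0], "spin": 0, "fingers": -1},
    {"delta_pos": [0, 0, 0.05], "spin": 0, "fingers": -1},
    {"delta_pos": [0, 0, 0.06], "spin": 0, "fingers": -1},
    {"delta_pos": [0, 0, 0.06], "spin": 0, "fingers": -1},
    {"delta_pos": [0, 0, 0.06], "spin": 0, "fingers": -1},
    {"delta_pos": [0, 0, 0.05], "spin": 0, "fingers": -1},
    {"delta_pos": [0, 0, 0.03], "spin": 0, "fingers": -1},
    {"delta_pos": [0, 0, 0], "spin": 0, "fingers": -1}
  ]
}}

```text
clock: 2.9
position: [0.5609, 0.0862, 0.0428]
orientation: [0.974, 0.227, -0.003, 0.0]
contact_force: [-1.2, -0.7, -0.4]
opening: 0.0852
finger_force: 0.0
```

```bash
python3 - <<'E'
from h import *
o,r=state(); print(o["clock"],o["position"],o["orientation"],o["contact_force"])
print(go([.5645,.096,.041]))
E
```

```text
2.9 [0.56089472 0.08617382 0.04279485] [ 9.73990669e-01  2.26566447e-01 -3.11087038e-03  3.80744321e-04] [-1.17700936 -0.68355798 -0.36298896]
[ 0.0126 -0.012   0.0029]
```

Request:
{"op": "move_arm", "data": {
  "increments": [
    {"delta_pos": [0.006, -0.006, 0.001], "spin": 0, "fingers": -1},
    {"delta_pos": [0.0066, -0.006, 0.001], "spin": 0, "fingers": -1},
    {"delta_pos": [0, 0, 0], "spin": 0, "fingers": -1}
  ]
}}

```text
clock: 3.2
position: [0.5683, 0.0996, 0.0455]
orientation: [0.974, 0.228, 0.002, -0.0]
contact_force: [-0.2, -0.2, 0.2]
opening: 0.0853
finger_force: 0.0
```

```bash
python3 - <<'E'
from h import *
o,r=state(); print(o["clock"],o["position"],o["orientation"],o["contact_force"])
print(go([.5645,.096,.041]))
E
```

```text
3.2 [0.56832928 0.09963812 0.04547829] [ 9.73669574e-01  2.27957832e-01  1.63564881e-03 -3.35810563e-04] [-0.20650632 -0.20768941  0.1954249 ]
[-0.0084  0.0026  0.0074]
```

Request:
{"op": "move_arm", "data": {
  "increments": [
    {"delta_pos": [0, 0, 0], "spin": 0, "fingers": -1},
    {"delta_pos": [0, 0, 0], "spin": 0, "fingers": -1},
    {"delta_pos": [0, 0, 0], "spin": 0, "fingers": -1},
    {"delta_pos": [0, 0, 0], "spin": 0, "fingers": -1}
  ]
}}

```text
clock: 3.6
position: [0.567, 0.098, 0.0443]
orientation: [0.974, 0.227, 0.0, 0.0]
contact_force: [1.1, -0.5, 0.3]
opening: 0.0855
finger_force: 0.0
```

```bash
python3 - <<'E'
from h import *
o,r=state(); print(o["clock"],o["position"],o["orientation"],o["contact_force"])
print(go([.5645,.096,.041]))
E
```

```text
3.6 [0.56696529 0.09801233 0.04426212] [9.73830409e-01 2.27275886e-01 5.88358764e-05 4.62725811e-05] [ 1.07834447 -0.47907891  0.26342264]
[-0.0052  0.0012  0.0054]
```

Request:
{"op": "move_arm", "data": {
  "increments": [
    {"delta_pos": [-0.005, 0.001, 0.004], "spin": 0, "fingers": -1},
    {"delta_pos": [0, 0, 0], "spin": 0, "fingers": -1},
    {"delta_pos": [0, 0, 0], "spin": 0, "fingers": -1},
    {"delta_pos": [0, 0, 0], "spin": 0, "fingers": 1},
    {"delta_pos": [0, 0, 0], "spin": 0, "fingers": 1},
    {"delta_pos": [0, 0, 0], "spin": 0, "fingers": 1},
    {"delta_pos": [0, 0, 0], "spin": 0, "fingers": 1},
    {"delta_pos": [0, 0, 0], "spin": 0, "fingers": 1},
    {"delta_pos": [0, 0, 0], "spin": 0, "fingers": 1},
    {"delta_pos": [0, 0, 0], "spin": 0, "fingers": 1}
  ],
  "force": 50
}}

```text
clock: 4.6
position: [0.5646, 0.0964, 0.0419]
orientation: [0.974, 0.227, 0.0, -0.0]
contact_force: [-1.2, 0.6, 4.0]
opening: 0.0387
finger_force: 50.2
```

Request:
{"op": "move_arm", "data": {
  "increments": [
    {"delta_pos": [0, 0, 0], "spin": 0, "fingers": 1},
    {"delta_pos": [0, 0, 0], "spin": 0, "fingers": 1},
    {"delta_pos": [0, 0, 0], "spin": 0, "fingers": 1}
  ]
}}

```text
clock: 4.9
position: [0.5646, 0.0964, 0.0419]
orientation: [0.974, 0.227, 0.0, -0.0]
contact_force: [-0.8, 0.1, 5.6]
opening: 0.0386
finger_force: 50.3
```

```bash
python3 - <<'E'
from h import *
o,r=state(); print(o)
E
```

```text
{'clock': 4.9, 'joint_positions': array([-0.20861137,  0.78666412, -0.01487868,  1.87560788,  0.02263139,
        0.47928614, -1.35110723]), 'joint_vel': array([-2.62349353e-05, -9.24785238e-04, -7.80980260e-04,  5.67441082e-04,
       -8.19088195e-04, -3.06901842e-03, -1.88169926e-03]), 'effort': array([ 4.40413803e-01, -5.25063443e+01,  9.84903462e-01, -1.04900131e+01,
        8.87290388e-02, -3.85892903e-01, -2.12631465e-03]), 'position': array([0.56456631, 0.09642347, 0.04193323]), 'orientation': array([ 9.73792949e-01,  2.27436324e-01,  9.78215068e-05, -4.81232997e-05]), 'contact_force': array([-0.84716736,  0.14281294,  5.57307606]), 'wrist_torque': array([0.00786654, 0.24666819, 0.01904809]), 'finger_force': 50.325953867286444, 'opening': 0.038644990313118105}
```

Request:
{"op": "move_arm", "data": {
  "increments": [
    {"delta_pos": [0, 0, -0.015], "spin": 0, "fingers": 1},
    {"delta_pos": [0, 0, -0.03], "spin": 0, "fingers": 1},
    {"delta_pos": [0, 0, -0.04], "spin": 0, "fingers": 1},
    {"delta_pos": [0, 0, -0.04], "spin": 0, "fingers": 1},
    {"delta_pos": [0, 0, -0.03], "spin": 0, "fingers": 1},
    {"delta_pos": [0, 0, -0.012], "spin": 0, "fingers": 1},
    {"delta_pos": [0, 0, 0], "spin": 0, "fingers": 1},
    {"delta_pos": [0, 0, 0], "spin": 0, "fingers": 1},
    {"delta_pos": [0, 0, 0], "spin": 0, "fingers": 1},
    {"delta_pos": [0, 0, 0], "spin": 0, "fingers": 1}
  ]
}}

```text
clock: 5.9
position: [0.5638, 0.0962, 0.1408]
orientation: [0.974, 0.227, -0.001, -0.0]
contact_force: [0.8, 0.3, -4.5]
opening: 0.0382
finger_force: 51.1
```

Request:
{"op": "move_arm", "data": {
  "increments": [
    {"delta_pos": [0, 0, 0], "spin": 0, "fingers": 1},
    {"delta_pos": [0, 0, 0], "spin": 0, "fingers": 1},
    {"delta_pos": [0, 0, 0], "spin": 0, "fingers": 1}
  ]
}}

```text
clock: 6.2
position: [0.5645, 0.0963, 0.1418]
orientation: [0.974, 0.227, -0.0, 0.0]
contact_force: [-0.1, -0.2, -4.6]
opening: 0.0391
finger_force: 51.1
```

Request:
{"op": "move_arm", "data": {
  "increments": [
    {"delta_pos": [0, 0, 0], "spin": 0, "fingers": 1}
  ]
}}

```text
clock: 6.3
position: [0.5645, 0.0963, 0.1419]
orientation: [0.974, 0.227, 0.0, 0.0]
contact_force: [-0.3, -0.1, -5.1]
opening: 0.0385
finger_force: 51.1
```

Request:
{"op": "move_arm", "data": {
  "increments": [
    {"delta_pos": [0, 0, 0], "spin": 0, "fingers": 1}
  ]
}}

```text
clock: 6.4
position: [0.5646, 0.0963, 0.142]
orientation: [0.974, 0.227, 0.0, 0.0]
contact_force: [-1.0, 0.5, -4.5]
opening: 0.0389
finger_force: 51.1
```

```bash
python3 - <<'E'
from h import *
o,r=state(); print(o["position"],o["orientation"],o["contact_force"],o["wrist_torque"],o["opening"],o["effort"])
f=grab_frame("side"); cv2.imwrite("pics/s2.png",cv2.resize(f["image"][100:310,180:380],None,fx=2.5,fy=2.5)[:,:,::-1])
E
```

```text
[0.56455198 0.09631662 0.14195958] [9.73808556e-01 2.27369510e-01 5.66754752e-05 3.06716554e-06] [-0.96493217  0.45270389 -4.53050567] [ 0.02197599 -0.02329555 -0.03337077] 0.038902445381724056 [-2.00556501e-04 -5.44112384e+01  5.02825677e-01 -1.57574719e+01
  8.40329187e-03 -4.14921276e-03 -1.29935580e-05]
```

View pics/s2.png

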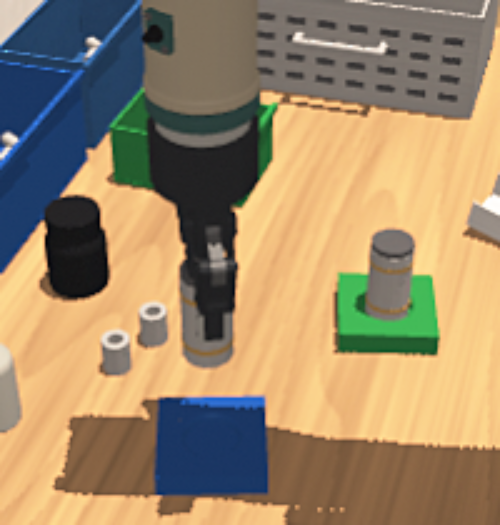

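The sleeve from the blue rest hangs upright, centred at about (207,315) in the crop, and the green sleeve is still in its rest. The load is about 4.6 N, or 0.47 kg, so this looks like the heavy one. I'll set it back.

Request:
{"op": "move_arm", "data": {
  "increments": [
    {"delta_pos": [0, 0, 0.03], "spin": 0, "fingers": 1},
    {"delta_pos": [0, 0, 0.04], "spin": 0, "fingers": 1},
    {"delta_pos": [0, 0, 0.04], "spin": 0, "fingers": 1},
    {"delta_pos": [0, 0, 0.025], "spin": 0, "fingers": 1},
    {"delta_pos": [0, 0, 0.01], "spin": 0, "fingers": 1},
    {"delta_pos": [0, 0, 0.005], "spin": 0, "fingers": 1},
    {"delta_pos": [0, 0, 0.005], "spin": 0, "fingers": 1},
    {"delta_pos": [0, 0, 0.005], "spin": 0, "fingers": 1},
    {"delta_pos": [0, 0, 0.004], "spin": 0, "fingers": 1},
    {"delta_pos": [0, 0, 0], "spin": 0, "fingers": 1}
  ]
}}

```text
clock: 7.45
position: [0.5646, 0.0963, 0.0436]
orientation: [0.974, 0.227, 0.0, -0.0]
contact_force: [-0.0, 0.5, -4.8]
opening: 0.0385
finger_force: 51.1
```

Request:
{"op": "move_arm", "data": {
  "increments": [
    {"delta_pos": [0, 0, 0.001], "spin": 0, "fingers": 1},
    {"delta_pos": [0, 0, 0], "spin": 0, "fingers": 1},
    {"delta_pos": [0, 0, 0], "spin": 0, "fingers": 1}
  ]
}}

```text
clock: 7.75
position: [0.5646, 0.0963, 0.043]
orientation: [0.974, 0.227, 0.0, -0.0]
contact_force: [-0.6, 0.9, -3.4]
opening: 0.0387
finger_force: 51.1
```

Request:
{"op": "move_arm", "data": {
  "increments": [
    {"delta_pos": [0, 0, 0.0015], "spin": 0, "fingers": 1},
    {"delta_pos": [0, 0, 0], "spin": 0, "fingers": 1},
    {"delta_pos": [0, 0, 0], "spin": 0, "fingers": 1}
  ]
}}

```text
clock: 8.05
position: [0.5646, 0.0963, 0.042]
orientation: [0.974, 0.227, 0.0, 0.0]
contact_force: [0.7, -1.1, -3.8]
opening: 0.0384
finger_force: 51.3
```

Request:
{"op": "move_arm", "data": {
  "increments": [
    {"delta_pos": [0, 0, 0], "spin": 0, "fingers": -1},
    {"delta_pos": [0, 0, 0], "spin": 0, "fingers": -1},
    {"delta_pos": [0, 0, 0], "spin": 0, "fingers": -1},
    {"delta_pos": [0, 0, 0], "spin": 0, "fingers": -1},
    {"delta_pos": [0, 0, 0], "spin": 0, "fingers": -1},
    {"delta_pos": [0, 0, 0], "spin": 0, "fingers": -1},
    {"delta_pos": [0, 0, 0], "spin": 0, "fingers": -1},
    {"delta_pos": [0, 0, 0], "spin": 0, "fingers": -1}
  ]
}}

```text
clock: 8.85
position: [0.5645, 0.0963, 0.042]
orientation: [0.974, 0.227, -0.0, 0.0]
contact_force: [-1.0, 0.0, 0.2]
opening: 0.0849
finger_force: 0.0
```

Request:
{"op": "move_arm", "data": {
  "increments": [
    {"delta_pos": [0, 0, -0.03], "spin": 0, "fingers": -1},
    {"delta_pos": [0, 0, -0.06], "spin": 0, "fingers": -1},
    {"delta_pos": [0, 0, -0.06], "spin": 0, "fingers": -1},
    {"delta_pos": [0, 0, -0.05], "spin": 0, "fingers": -1},
    {"delta_pos": [-0.05, 0.037, 0], "spin": 0, "fingers": -1},
    {"delta_pos": [-0.05, 0.038, 0], "spin": 0, "fingers": -1},
    {"delta_pos": [-0.05, 0.038, 0], "spin": 0, "fingers": -1},
    {"delta_pos": [-0.05, 0.038, 0], "spin": 0, "fingers": -1},
    {"delta_pos": [-0.05, 0.038, 0], "spin": 0, "fingers": -1},
    {"delta_pos": [-0.052, 0.038, 0], "spin": 0, "fingers": -1}
  ]
}}

```text
clock: 9.85
position: [0.4617, -0.1072, 0.1622]
orientation: [0.974, 0.228, 0.0, 0.0]
contact_force: [0.3, -0.2, -0.2]
opening: 0.0851
finger_force: 0.0
```

Request:
{"op": "move_arm", "data": {
  "increments": [
    {"delta_pos": [0, 0, 0], "spin": 0, "fingers": -1},
    {"delta_pos": [0, 0, 0], "spin": 0, "fingers": -1},
    {"delta_pos": [0, 0, 0], "spin": 0, "fingers": -1},
    {"delta_pos": [0, 0, 0], "spin": 0, "fingers": -1},
    {"delta_pos": [0, 0, 0], "spin": 0, "fingers": -1}
  ]
}}

```text
clock: 10.35
position: [0.4629, -0.1049, 0.162]
orientation: [0.974, 0.228, 0.0, -0.0]
contact_force: [0.1, -0.4, 0.1]
opening: 0.0851
finger_force: 0.0
```

```bash
python3 - <<'E'
from h import *
o,r=state(); print(o["position"],o["contact_force"]); print(go([.4624,-.106,.042]))
f=grab_frame("side"); cv2.imwrite("pics/s3.png",cv2.resize(f["image"][100:310,180:380],None,fx=2.5,fy=2.5)[:,:,::-1])
E
```

```text
[ 0.46290687 -0.10489733  0.16196944] [ 0.07321073 -0.35160967  0.0503981 ]
[-0.0017  0.0013  0.1999]
```

View pics/s3.png

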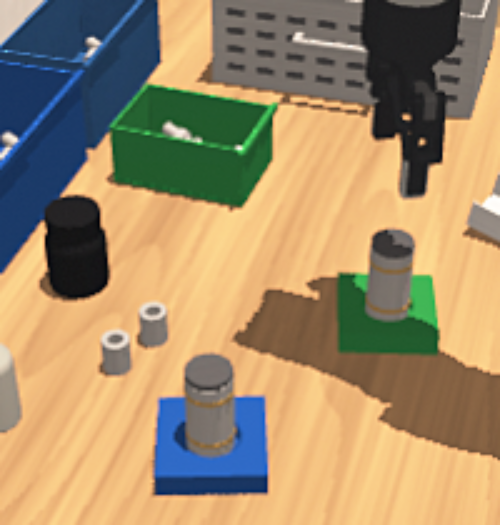

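The blue sleeve is back upright in its pocket, cap at (209,372) in the crop, and the gripper is above green, whose cap is at (392,243). I'll descend, grip and lift.

Request:
{"op": "move_arm", "data": {
  "increments": [
    {"delta_pos": [-0.0017, 0.0013, 0.03], "spin": 0, "fingers": -1},
    {"delta_pos": [0, 0, 0.05], "spin": 0, "fingers": -1},
    {"delta_pos": [0, 0, 0.05], "spin": 0, "fingers": -1},
    {"delta_pos": [0, 0, 0.04], "spin": 0, "fingers": -1},
    {"delta_pos": [0, 0, 0.02], "spin": 0, "fingers": -1},
    {"delta_pos": [0, 0, 0.01], "spin": 0, "fingers": -1},
    {"delta_pos": [0, 0, 0], "spin": 0, "fingers": -1},
    {"delta_pos": [0, 0, 0], "spin": 0, "fingers": -1},
    {"delta_pos": [0, 0, 0], "spin": 0, "fingers": -1},
    {"delta_pos": [0, 0, 0], "spin": 0, "fingers": -1}
  ]
}}

```text
clock: 11.4
position: [0.4624, -0.1073, 0.0428]
orientation: [0.974, 0.227, 0.001, 0.0]
contact_force: [0.0, 1.0, 0.2]
opening: 0.0856
finger_force: 0.0
```

Request:
{"op": "move_arm", "data": {
  "increments": [
    {"delta_pos": [0, 0, 0], "spin": 0, "fingers": 1},
    {"delta_pos": [0, 0, 0], "spin": 0, "fingers": 1},
    {"delta_pos": [0, 0, 0], "spin": 0, "fingers": 1},
    {"delta_pos": [0, 0, 0], "spin": 0, "fingers": 1},
    {"delta_pos": [0, 0, 0], "spin": 0, "fingers": 1},
    {"delta_pos": [0, 0, 0], "spin": 0, "fingers": 1},
    {"delta_pos": [0, 0, 0], "spin": 0, "fingers": 1},
    {"delta_pos": [0, 0, 0], "spin": 0, "fingers": 1},
    {"delta_pos": [0, 0, 0], "spin": 0, "fingers": 1}
  ]
}}

```text
clock: 12.3
position: [0.462, -0.1073, 0.0424]
orientation: [0.974, 0.227, 0.0, 0.0]
contact_force: [-0.2, -0.1, 4.7]
opening: 0.0394
finger_force: 50.0
```

Request:
{"op": "move_arm", "data": {
  "increments": [
    {"delta_pos": [0, 0, -0.015], "spin": 0, "fingers": 1},
    {"delta_pos": [0, 0, -0.03], "spin": 0, "fingers": 1},
    {"delta_pos": [0, 0, -0.04], "spin": 0, "fingers": 1},
    {"delta_pos": [0, 0, -0.04], "spin": 0, "fingers": 1},
    {"delta_pos": [0, 0, -0.03], "spin": 0, "fingers": 1},
    {"delta_pos": [0, 0, -0.012], "spin": 0, "fingers": 1},
    {"delta_pos": [0, 0, 0], "spin": 0, "fingers": 1},
    {"delta_pos": [0, 0, 0], "spin": 0, "fingers": 1},
    {"delta_pos": [0, 0, 0], "spin": 0, "fingers": 1},
    {"delta_pos": [0, 0, 0], "spin": 0, "fingers": 1}
  ]
}}

```text
clock: 13.3
position: [0.4612, -0.1071, 0.1414]
orientation: [0.974, 0.227, -0.001, -0.0]
contact_force: [0.8, 0.5, -1.0]
opening: 0.0393
finger_force: 50.6
```

Request:
{"op": "move_arm", "data": {
  "increments": [
    {"delta_pos": [0, 0, 0], "spin": 0, "fingers": 1},
    {"delta_pos": [0, 0, 0], "spin": 0, "fingers": 1},
    {"delta_pos": [0, 0, 0], "spin": 0, "fingers": 1}
  ]
}}

```text
clock: 13.6
position: [0.4617, -0.1072, 0.142]
orientation: [0.974, 0.227, -0.0, -0.0]
contact_force: [-0.0, 1.5, -1.3]
opening: 0.0394
finger_force: 50.6
```

Request:
{"op": "move_arm", "data": {
  "increments": [
    {"delta_pos": [0, 0, 0], "spin": 0, "fingers": 1}
  ]
}}

```text
clock: 13.7
position: [0.4618, -0.1072, 0.1422]
orientation: [0.974, 0.227, -0.0, -0.0]
contact_force: [-0.4, -0.3, -1.2]
opening: 0.0394
finger_force: 50.6
```

Green reads about 1.2 N, so it is the light one and blue is the heavier. I'll stand green back in its pocket.

Request:
{"op": "move_arm", "data": {
  "increments": [
    {"delta_pos": [0, 0, 0.03], "spin": 0, "fingers": 1},
    {"delta_pos": [0, 0, 0.04], "spin": 0, "fingers": 1},
    {"delta_pos": [0, 0, 0.04], "spin": 0, "fingers": 1},
    {"delta_pos": [0, 0, 0.025], "spin": 0, "fingers": 1},
    {"delta_pos": [0, 0, 0.01], "spin": 0, "fingers": 1},
    {"delta_pos": [0, 0, 0.005], "spin": 0, "fingers": 1},
    {"delta_pos": [0, 0, 0.005], "spin": 0, "fingers": 1},
    {"delta_pos": [0, 0, 0.005], "spin": 0, "fingers": 1},
    {"delta_pos": [0, 0, 0.005], "spin": 0, "fingers": 1},
    {"delta_pos": [0, 0, 0], "spin": 0, "fingers": 1}
  ]
}}

```text
clock: 14.7
position: [0.4618, -0.1072, 0.0433]
orientation: [0.974, 0.227, 0.0, 0.0]
contact_force: [-0.0, -0.2, -2.9]
opening: 0.0393
finger_force: 50.6
```

Request:
{"op": "move_arm", "data": {
  "increments": [
    {"delta_pos": [0, 0, 0.001], "spin": 0, "fingers": 1},
    {"delta_pos": [0, 0, 0], "spin": 0, "fingers": 1},
    {"delta_pos": [0, 0, 0], "spin": 0, "fingers": 1},
    {"delta_pos": [0, 0, 0], "spin": 0, "fingers": 1}
  ]
}}

```text
clock: 15.1
position: [0.4619, -0.1072, 0.0427]
orientation: [0.974, 0.227, 0.0, 0.0]
contact_force: [-0.3, -0.3, -1.2]
opening: 0.0396
finger_force: 50.6
```

Request:
{"op": "move_arm", "data": {
  "increments": [
    {"delta_pos": [0, 0, 0.001], "spin": 0, "fingers": 1},
    {"delta_pos": [0, 0, 0], "spin": 0, "fingers": 1},
    {"delta_pos": [0, 0, 0], "spin": 0, "fingers": 1}
  ]
}}

```text
clock: 15.4
position: [0.4619, -0.1073, 0.0424]
orientation: [0.974, 0.227, 0.0, 0.0]
contact_force: [-0.6, 0.5, 5.9]
opening: 0.0394
finger_force: 51.0
```

Request:
{"op": "move_arm", "data": {
  "increments": [
    {"delta_pos": [0, 0, 0], "spin": 0, "fingers": -1},
    {"delta_pos": [0, 0, 0], "spin": 0, "fingers": -1},
    {"delta_pos": [0, 0, 0], "spin": 0, "fingers": -1},
    {"delta_pos": [0, 0, 0], "spin": 0, "fingers": -1},
    {"delta_pos": [0, 0, 0], "spin": 0, "fingers": -1},
    {"delta_pos": [0, 0, 0], "spin": 0, "fingers": -1},
    {"delta_pos": [0, 0, 0], "spin": 0, "fingers": -1},
    {"delta_pos": [0, 0, 0], "spin": 0, "fingers": -1}
  ]
}}

```text
clock: 16.2
position: [0.4618, -0.1072, 0.042]
orientation: [0.974, 0.227, 0.0, -0.0]
contact_force: [-0.9, -0.2, 0.5]
opening: 0.0853
finger_force: 0.0
```

Request:
{"op": "move_arm", "data": {
  "increments": [
    {"delta_pos": [0, 0, -0.03], "spin": 0, "fingers": -1},
    {"delta_pos": [0, 0, -0.06], "spin": 0, "fingers": -1},
    {"delta_pos": [0, 0, -0.06], "spin": 0, "fingers": -1},
    {"delta_pos": [0, 0, -0.05], "spin": 0, "fingers": -1},
    {"delta_pos": [0.05, -0.037, 0], "spin": 0, "fingers": -1},
    {"delta_pos": [0.05, -0.038, 0], "spin": 0, "fingers": -1},
    {"delta_pos": [0.05, -0.038, 0], "spin": 0, "fingers": -1},
    {"delta_pos": [0.05, -0.038, 0], "spin": 0, "fingers": -1},
    {"delta_pos": [0.05, -0.038, 0], "spin": 0, "fingers": -1},
    {"delta_pos": [0.053, -0.039, 0], "spin": 0, "fingers": -1}
  ]
}}

```text
clock: 17.2
position: [0.5644, 0.0971, 0.162]
orientation: [0.974, 0.227, -0.0, 0.0]
contact_force: [-0.0, -1.0, 0.1]
opening: 0.0857
finger_force: 0.0
```

Request:
{"op": "move_arm", "data": {
  "increments": [
    {"delta_pos": [0, 0, 0], "spin": 0, "fingers": -1},
    {"delta_pos": [0, 0, 0], "spin": 0, "fingers": -1},
    {"delta_pos": [0, 0, 0], "spin": 0, "fingers": -1},
    {"delta_pos": [0, 0, 0], "spin": 0, "fingers": -1},
    {"delta_pos": [0, 0, 0], "spin": 0, "fingers": -1}
  ]
}}

```text
clock: 17.7
position: [0.564, 0.0946, 0.1621]
orientation: [0.974, 0.226, -0.0, 0.0]
contact_force: [0.4, 0.2, 0.2]
opening: 0.0854
finger_force: 0.0
```

```bash
python3 - <<'E'
from h import *
o,r=state(); print(o["position"],o["contact_force"]); print(go([.5645,.0963,.042]))
f=grab_frame("side"); cv2.imwrite("pics/s4.png",cv2.resize(f["image"][100:310,180:380],None,fx=2.5,fy=2.5)[:,:,::-1])
E
```

```text
[0.56399653 0.09458202 0.16212817] [0.40696712 0.20723093 0.22244941]
[ 0.0021 -0.0023  0.2002]
```

View pics/s4.png

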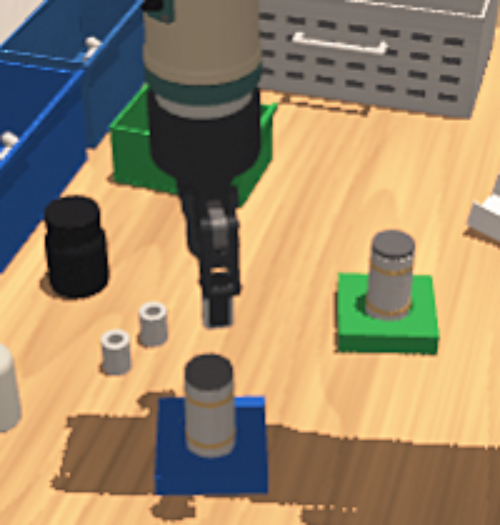

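Green stands upright in its rest, cap at (393,245) in the crop, and blue is upright at (209,371). I'll regrasp blue.

Request:
{"op": "move_arm", "data": {
  "increments": [
    {"delta_pos": [0.001, -0.001, 0.03], "spin": 0, "fingers": -1},
    {"delta_pos": [0, 0, 0.05], "spin": 0, "fingers": -1},
    {"delta_pos": [0, 0, 0.05], "spin": 0, "fingers": -1},
    {"delta_pos": [0, 0, 0.04], "spin": 0, "fingers": -1},
    {"delta_pos": [0, 0, 0.02], "spin": 0, "fingers": -1},
    {"delta_pos": [0, 0, 0.01], "spin": 0, "fingers": -1},
    {"delta_pos": [0, 0, 0], "spin": 0, "fingers": -1},
    {"delta_pos": [0, 0, 0], "spin": 0, "fingers": -1},
    {"delta_pos": [0, 0, 0], "spin": 0, "fingers": -1},
    {"delta_pos": [0, 0, 0], "spin": 0, "fingers": -1}
  ]
}}

```text
clock: 18.75
position: [0.5651, 0.0969, 0.0429]
orientation: [0.974, 0.227, 0.001, 0.0]
contact_force: [-0.3, -0.9, -0.5]
opening: 0.0853
finger_force: 0.0
```

Request:
{"op": "move_arm", "data": {
  "increments": [
    {"delta_pos": [0, 0, 0], "spin": 0, "fingers": 1},
    {"delta_pos": [0, 0, 0], "spin": 0, "fingers": 1},
    {"delta_pos": [0, 0, 0], "spin": 0, "fingers": 1},
    {"delta_pos": [0, 0, 0], "spin": 0, "fingers": 1},
    {"delta_pos": [0, 0, 0], "spin": 0, "fingers": 1},
    {"delta_pos": [0, 0, 0], "spin": 0, "fingers": 1},
    {"delta_pos": [0, 0, 0], "spin": 0, "fingers": 1},
    {"delta_pos": [0, 0, 0], "spin": 0, "fingers": 1},
    {"delta_pos": [0, 0, 0], "spin": 0, "fingers": 1}
  ]
}}

```text
clock: 19.65
position: [0.5646, 0.0967, 0.0423]
orientation: [0.974, 0.227, 0.0, 0.0]
contact_force: [-0.8, -0.5, 4.2]
opening: 0.0384
finger_force: 50.3
```

Request:
{"op": "move_arm", "data": {
  "increments": [
    {"delta_pos": [0, 0, -0.015], "spin": 0, "fingers": 1},
    {"delta_pos": [0, 0, -0.03], "spin": 0, "fingers": 1},
    {"delta_pos": [0, 0, -0.04], "spin": 0, "fingers": 1},
    {"delta_pos": [0, 0, -0.04], "spin": 0, "fingers": 1},
    {"delta_pos": [0, 0, -0.02], "spin": 0, "fingers": 1},
    {"delta_pos": [0, 0, 0], "spin": 0, "fingers": 1},
    {"delta_pos": [0, 0, 0], "spin": 0, "fingers": 1},
    {"delta_pos": [0, 0, 0], "spin": 0, "fingers": 1}
  ]
}}

```text
clock: 20.45
position: [0.5633, 0.0966, 0.1276]
orientation: [0.974, 0.227, -0.001, -0.0]
contact_force: [-0.2, 0.4, -5.0]
opening: 0.0386
finger_force: 51.1
```

Request:
{"op": "move_arm", "data": {
  "increments": [
    {"delta_pos": [0.008, -0.017, 0], "spin": 0, "fingers": 1},
    {"delta_pos": [0.019, -0.037, 0], "spin": 0, "fingers": 1},
    {"delta_pos": [0.02, -0.04, 0], "spin": 0, "fingers": 1},
    {"delta_pos": [0.02, -0.04, 0], "spin": 0, "fingers": 1},
    {"delta_pos": [0.02, -0.04, 0], "spin": 0, "fingers": 1},
    {"delta_pos": [0.02, -0.04, 0], "spin": 0, "fingers": 1},
    {"delta_pos": [0.02, -0.04, 0], "spin": 0, "fingers": 1},
    {"delta_pos": [0.016, -0.034, 0], "spin": 0, "fingers": 1},
    {"delta_pos": [0.01, -0.02, 0], "spin": 0, "fingers": 1},
    {"delta_pos": [0.003, -0.006, 0], "spin": 0, "fingers": 1}
  ]
}}

```text
clock: 21.45
position: [0.5638, 0.3099, 0.1282]
orientation: [0.973, 0.229, -0.0, -0.001]
contact_force: [-1.1, -0.0, -4.6]
opening: 0.0388
finger_force: 51.2
```

Request:
{"op": "move_arm", "data": {
  "increments": [
    {"delta_pos": [0, 0, 0], "spin": 0, "fingers": 1},
    {"delta_pos": [0, 0, 0], "spin": 0, "fingers": 1},
    {"delta_pos": [0, 0, 0], "spin": 0, "fingers": 1},
    {"delta_pos": [0, 0, 0], "spin": 0, "fingers": 1},
    {"delta_pos": [0, 0, 0], "spin": 0, "fingers": 1},
    {"delta_pos": [0, 0, 0], "spin": 0, "fingers": 1},
    {"delta_pos": [0, 0, 0], "spin": 0, "fingers": 1}
  ]
}}

```text
clock: 22.15
position: [0.565, 0.307, 0.1291]
orientation: [0.974, 0.227, 0.0, -0.0]
contact_force: [0.7, -0.5, -3.8]
opening: 0.0387
finger_force: 51.2
```

```bash
python3 - <<'E'
from h import *
o,r=state(); print(o["position"],o["contact_force"],abs(o["joint_vel"]).max()); print(go([.565,.3065,.129]))
f=grab_frame("side"); print(project(f,[.565,.3065,.14])); cv2.imwrite("pics/s5.png",f["image"][:,:,::-1])
E
```

```text
[0.56503541 0.30704605 0.12908415] [ 0.69827453 -0.53432939 -3.83330996] 0.0026225976303051227
[-0.0005  0.0008  0.0001]
[np.float64(220.40410923839855), np.float64(311.91350738678887)]
```

View pics/s5.png

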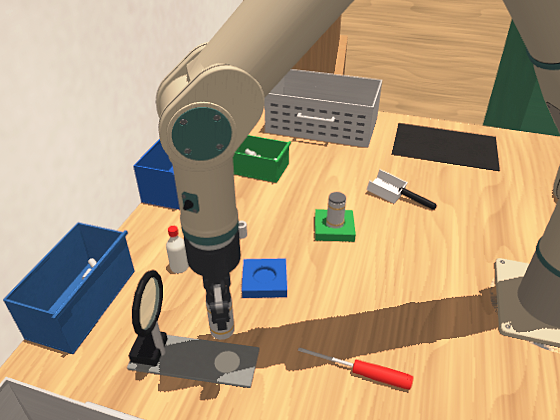

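The heavy sleeve is held upright at about (221,312), against a projected focus of (220,312). It sits over the spot and clear of the lens, and green is standing in its rest at (336,210). The arm is still, so I'm handing in.

```bash
python3 -c "
from rig import ticket; print(ticket.finish_job())"
```

```text
the job is handed in; nothing more can be done
None
```

The job is handed in with no verdict returned: the blue-rest sleeve was the heavier (about 4.6 N against 1.2 N) and is held still and upright at the focus, with the lighter one standing in the green rest.

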